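# Eject the long driver board

## Robot

A 6-joint arm with a two-finger parallel gripper is mounted at the origin on a cart in front of the work surface, level with it; the furniture and walls round the work are solid. World frame = base frame: x ahead of the robot, y to its left, z up, the work surface at z = 0. Lengths are in m, angles in degrees, forces in N, time in s.
With the tool pointing down it reaches from about 0.35 to 0.875 m from the base axis. Payload 4.2 kg.
Tool frame: the origin (TCP) lies on the front face of the gripper's body, between the roots of the fingers; the fingertips stand 70 mm ahead of it and the grasp point (between the pads) lies 51 mm ahead of it (r.nose_length is the distance from the TCP to the fingertips, in m); z points along the fingers, y is the direction in which the jaws open and shut (so a half turn about z gives the same grasp; the last joint's range is limited). The gripper opens to 87 mm and grips with 3 to 60 N. Pads are 19 mm wide; open, the fingers measure 117 mm over their backs; the gripper's body (75 mm by 190 mm) begins 51 mm behind the grasp point.
Start: joints at [-50.157, 22.042, 0.453, 0, -68.411, -14.817], TCP at [0.264, -0.566, 0.292] pointing down, gripper open.
Joint ranges: [-179.83, 179.83], [-69.29, 118.12], [-61.27, 80.66], [-181.25, 117.63], [-171.15, -9.14], [-177.46, 177.46]. Speed limits (degrees/s): [159.86, 159.86, 180, 180, 180, 180].

## Interface

Orientations are given as a 3x3 rotation matrix whose columns are the frame's x, y, z axes.
In Python, from station import telemetry, capture, order, r gives the robot as it stands.
- The arm moves only by the tool drive_tool, never from a script. Its argument "series" is a list of rows, each a list of 4 numbers: the shift along the tool's x, y, z as a fraction of full scale, then the turn about the tool's z as a fraction of full scale. In form: [[dx, dy, dz, turn], ...]. A call has 1 to 10 rows; each row is the pose to reach, as a shift and turn from the pose commanded when the call began, along the tool's axes at that moment; what a row does not reach only later rows make up. Full scale, the value 1, is 0.12 m for a shift and 2 rad for a turn. A row lasts 1/8 s, in which the tool goes at most 62.5 mm and 10.7 degrees, less where a joint would pass 70% of its speed; a pose out of reach is approached as far as the arm can. A call with a number of a shift or a turn outside -1 to 1 is refused whole. A call with a gripper value outside its range is refused whole. "fingers" is the finger opening in mm, from 0 to 87, set as the call begins (left out, the last holds). The fingers move at their own pace and stop on an object; the grip force is fixed at half the most. Time passes only in rows, so rows that repeat a pose let the fingers close. It gives the time, the measured TCP pose, the force and the opening at its end, in the units of the state.
- telemetry.sense(): the state, without advancing time (a new reading comes with each control period).
- capture(name): name is "side" or "top"; returns a dict with "color" (420x560x3 uint8, blue, green, red), "fx", "fy", "cx", "cy" (pixels), "eye" and "attitude" of the camera in the world. Camera axes: x right, y up, looking along -z (the intrinsics and any distortion apply to the point x, -y, -z); pixel columns grow to the right and rows downward; lengths in m; the calibration is good to about 2 mm. A picture is of the moment at which its call begins. There is no depth.
- order.finish_job(): hands the job in, once; it reports no verdict.
The state is a dict: "time_s": time; "joints": joint angles; "joint_velocities": joint speeds; "effort": joint torques, N m; "tcp_pos": TCP position; "ee_rot": TCP orientation; "wrist_force": force on the tool from outside, world axes, zero at the start; "moment": the same for the moment, N m; "gripper_width": opening from 0.0 (shut) to 1.0 (fully open).
Only numpy, scipy, OpenCV 4.12 (cv2) and the standard library are available. Lean on these libraries where they do the work, as an engineer would, in place of code of your own. Each camera call takes 0.05 s, during which the arm holds its last target. There are 200 camera calls.

## Task

Two lamp driver boards stand in their test cradles on the table. Free the longer one: swing both of its ejector levers outward as far as they go, so that it pops up out of its connector, and leave it standing in its guides. Leave the shorter board seated as it is.

Things in the scene. Friction and masses are not known exactly. Their poses are not given: they have to be found in the camera images.
- long_board: the longer circuit board, 140 mm long, 40 high, 4 thick, loose, on edge between two black guide columns (tops 50 mm above the table) of a cradle fixed to the table (base 204x56x8 mm). Origin: middle of its lower edge, 18 mm above the table when seated (top edge then at 58); y along its length, z up, chips on -x. 2.5 mm play lengthwise. Levers lift it about 14 mm.
- short_board: the shorter circuit board, 100 mm long, 40 mm high, 4 mm thick, same make of cradle (base 164 mm long) with two levers of its own; origin and axes as for the long board. To be left seated.
- long_cradle_lever_a (a joint): ejector lever at the long board's +y end: upright white bar 14 mm wide, 6 thick; pivot 82 mm from the board's middle, 17 mm above the table; tip 80 mm above the pivot. A nose 44-49 mm above the pivot reaches 13 mm inward over the board's corner; push the free face above it, or pinch the 14 mm. Value rad: 0 upright, grows as the tip swings outward in the board's plane, stop 0.70; first 0.1 is free play. Friction 1-2 N at the tip; stays put.
- long_cradle_lever_b (a joint): the like lever at the long board's -y end, mirrored: pivot 82 mm from the board's middle towards -y; 0 upright, grows as its tip swings outward (away from the board), stop 0.70. Each lever's toe lifts its own end of the board; inner faces of the two upright bars are 158 mm apart.

How it is judged:
By the outcome, as a careful person would: the job done as asked, in the order asked, and still so for the second after the job is handed in, with the robot touching nothing.
It also fails if it takes over 32 s, if anything falls off the work surface, if the arm or the gripper's body presses on something with over 40 N, if the wrist force passes 120 N, or if a joint passes its speed limit or range.

## Working session

There is one attempt and no reset: what is moved stays moved. The work goes in short steps, Python scripts to look and compute and a tool call to move; the robot and the scene stay as the last step left them, time stands still between calls to the robot, and variables do not carry over. Pictures are saved under pics/ and viewed, about 8 in all and at most 12, crops included, and the job is handed in when it is done.

Besides the shell and the picture viewer there is one more tool, called after "Call:" as name(argument=value, ...) on one line, values as JSON. drive_tool: Moves the arm, as the interface text tells. Shift numbers are shares of 0.12 m and turn numbers shares of 2 rad, none past 1 either way. Its arguments: {"type":"object","properties":{"series":{"type":"array","items":{"type":"array","items":{"type":"number","minimum":-1,"maximum":1}}},"fingers":{"type":"number"}},"required":["series"]}

```bash
mkdir -p pics; ls; python3 - <<'E'
from station import telemetry, capture, order, r
import cv2,numpy as np
s=telemetry.sense();print(s)
for n in("top","side"):
    c=capture(n);cv2.imwrite(f"pics/{n}0.png",c["color"])
    print({k:v for k,v in c.items() if k!="color"})
E
```

```text
pics
{'time_s': 0.0, 'joints': array([-5.01576896e+01,  2.20892770e+01,  3.80410914e-01, -2.89893970e-02,
       -6.84111826e+01, -1.48153564e+01]), 'joint_velocities': array([ 0.07477085,  0.00016902,  0.0108994 , -0.03345319,  0.02910233,
       -0.01794701]), 'effort': array([ 7.49117316e-04, -3.90667534e+01,  1.87409449e+01,  4.22008216e+00,
        1.09063962e-02, -1.91254526e-04]), 'tcp_pos': array([ 0.26422314, -0.5659045 ,  0.29117939]), 'ee_rot': array([[-9.06187781e-01, -4.22874383e-01, -9.81116514e-04],
       [-4.22875513e-01,  9.06185771e-01,  1.91013313e-03],
       [ 8.13274567e-05,  2.14582945e-03, -9.99997694e-01]]), 'wrist_force': array([ 0.51092356,  0.70291349, -0.2172274 ]), 'moment': array([-0.0120709 , -0.04777881, -0.02647544]), 'gripper_width': 1.0013784608357632}
{'fx': 480.13664986203406, 'fy': 480.13664986203406, 'cx': 283.80776356782275, 'cy': 209.56186793986006, 'eye': array([ 0.47723039, -0.01224647,  0.91821302]), 'attitude': array([[-0.01255442,  0.99546175, -0.09433079],
       [-0.99989001, -0.01324301, -0.00667724],
       [-0.00789616,  0.09423659,  0.99551852]])}
{'fx': 507.51588209693455, 'fy': 507.51588209693455, 'cx': 279.8576197896955, 'cy': 203.66825558680424, 'eye': array([0.26883087, 0.71896397, 0.5609687 ]), 'attitude': array([[-0.93775995,  0.20542755, -0.28001035],
       [-0.34662983, -0.50419304,  0.79097227],
       [ 0.02130822,  0.83880206,  0.54401936]])}
```

View pics/top0.png

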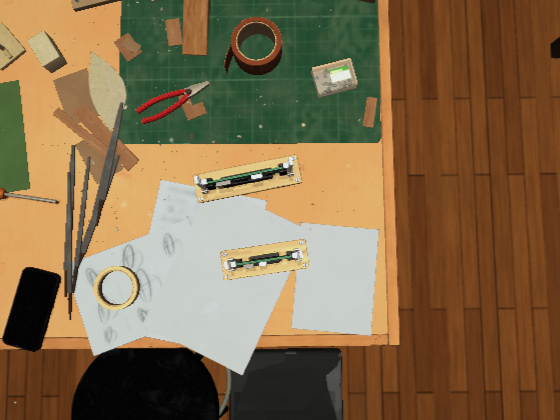

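View pics/side0.png

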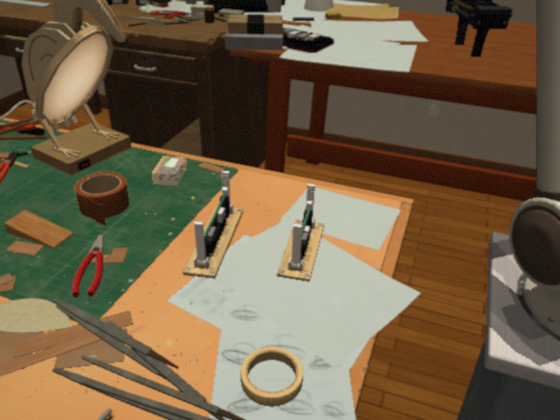

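The top view shows the long board's cradle at about (248,178), with levers at (203,182) and (294,163), and the short one at (265,260). In the side view, the long cradle's levers stand at about (226,172) and (200,222).

```bash
python3 - <<'E'
import cv2,numpy as np
t=cv2.imread("pics/top0.png")[145:210,185:310];s=cv2.imread("pics/side0.png")[160:285,175:335]
t=cv2.resize(t,None,fx=6,fy=6,interpolation=cv2.INTER_CUBIC)[:390,:750];
s=cv2.resize(s,None,fx=4.5,fy=4.5,interpolation=cv2.INTER_CUBIC)
cv2.imwrite("pics/tc.png",t);cv2.imwrite("pics/sc.png",s)
E
```

```text
(no output)
```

View pics/tc.png

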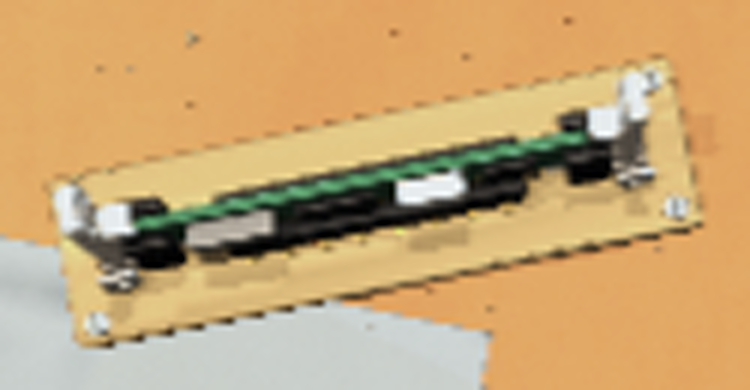

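View pics/sc.png

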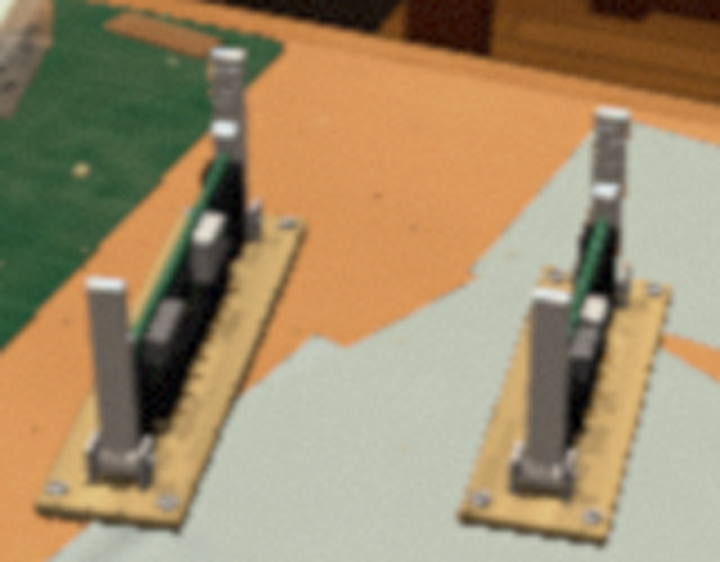

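The crops show lever tips a and b at crop pixels (70,210) and (635,95) in the top view, and (107,286) and (228,54) in the side view. The cradle base corners are clear in the top view. All levers are upright.

```bash
cat > h.py <<'E'
import numpy as np
from station import telemetry,capture,r
def ray(c,p):
    d=c["attitude"]@np.array([(p[0]-c["cx"])/c["fx"],-(p[1]-c["cy"])/c["fy"],-1]);return c["eye"],d/np.linalg.norm(d)
def plane(c,p,z):
    e,d=ray(c,p);return e+d*(z-e[2])/d[2]
def tri(c1,p1,c2,p2):
    e,d=ray(c1,p1);f,g=ray(c2,p2)
    t=np.linalg.lstsq(np.c_[d,-g],f-e,rcond=None)[0];a=e+d*t[0];b=f+g*t[1];return (a+b)/2,np.linalg.norm(a-b)
def proj(c,P):
    v=c["attitude"].T@(np.array(P)-c["eye"]);return np.array([c["cx"]-c["fx"]*v[0]/v[2],c["cy"]+c["fy"]*v[1]/v[2]])
E
python3 - <<'E'
from h import *
T=capture("top");S=capture("side")
tp=lambda x,y:(185+x/6-.4,145+y/6-.4); sp=lambda x,y:(175+x/4.5-.4,160+y/4.5-.4)
A,ea=tri(T,tp(70,210),S,sp(107,286));B,eb=tri(T,tp(635,95),S,sp(228,54))
print(A,ea,B,eb,np.linalg.norm(A-B))
Q=[plane(T,tp(*p),.008) for p in[(55,185),(668,62),(700,222),(80,345)]]
print(np.array(Q),[np.linalg.norm(Q[i]-Q[(i+1)%4]) for i in range(4)])
m=np.mean(Q,0);u=Q[0]+Q[3]-Q[1]-Q[2];u/=np.linalg.norm(u)
print("mid",m,(A+B)/2,"u",u,(A-B)/np.linalg.norm(A-B))
for n,p in((("A"),(70,210)),("B",(635,95))):print(n,plane(T,tp(*p),.097))
# short cradle, lever tips side
print([plane(S,sp(*p),.097) for p in((552,295),(612,113))], r.nose_length)
E
```

```text
[0.60882912 0.14415561 0.09555416] 0.0011664310317304326 [ 0.63982339 -0.01953264  0.09717874] 0.0013178255999579675 0.16660470147212555
[[ 0.63159394  0.16590546  0.008     ]
 [ 0.66876812 -0.03080302  0.008     ]
 [ 0.6167951  -0.04023561  0.008     ]
 [ 0.57997286  0.15767168  0.008     ]] [np.float64(0.20019027268613754), np.float64(0.052822045821038145), np.float64(0.20130368380816985), np.float64(0.05227361923705959)]
mid [0.62428251 0.06313463 0.008     ] [0.62432625 0.06231148 0.09636645] u [-0.1843029   0.98286949  0.        ] [-0.18603478  0.98249477 -0.00975108]
A [0.60914607 0.14411517 0.097     ]
B [ 0.64048866 -0.01930571  0.097     ]
[array([0.46053035, 0.09249921, 0.097     ]), array([ 0.47829806, -0.03478737,  0.097     ])] 0.0697
```

Measured: cradle middle (0.624, 0.063), axis u = (-0.185, 0.983), lever tips at z of about 0.096. The 166.6 mm tip spacing fits the nominal 164 mm, and the base measures 201x52 mm against 204x56. The plan is to shut the fingers, push each lever's inner face above its nose, and alternate sides so the board doesn't jam.

Call:
drive_tool(series=[[-1,0.79,0,-0.66],[-1,0.79,0,-0.66],[-1,0.79,0,-0.66],[-1,0.79,0,-0.66],[-1,0.79,0,-0.66],[-1,0.79,0,-0.66],[-1,0.79,0,-0.66],[-1,0.79,0,-0.66]], fingers=0)

```text
time_s: 1.2
tcp_pos: [0.333, -0.4295, 0.2921]
ee_rot: [[0.183, -0.983, -0.0], [-0.983, -0.183, 0.0], [-0.0, 0.0, -1.0]]
wrist_force: [-0.8, -0.2, -1.0]
gripper_width: 0.172
```

Call:
drive_tool(series=[[-1,-0.77,0,0],[-1,-0.77,0,0],[-1,-0.77,0,0]])

```text
time_s: 1.58
tcp_pos: [0.4024, -0.2925, 0.2924]
ee_rot: [[0.184, -0.983, 0.0], [-0.983, -0.184, 0.0], [-0.0, -0.0, -1.0]]
wrist_force: [-0.5, -1.0, 0.0]
gripper_width: 0.005
```

Call:
drive_tool(series=[[-1,-0.77,0,0],[-1,-0.77,0,0],[-1,-0.77,0,0]])

```text
time_s: 1.95
tcp_pos: [0.4713, -0.1571, 0.2924]
ee_rot: [[0.185, -0.983, 0.001], [-0.983, -0.185, 0.0], [-0.0, -0.001, -1.0]]
wrist_force: [0.1, -0.1, 0.3]
gripper_width: 0.006
```

Call:
drive_tool(series=[[-1,-0.77,0,0],[-1,-0.77,0,0],[-1,-0.77,0,0]])

```text
time_s: 2.33
tcp_pos: [0.54, -0.0219, 0.2921]
ee_rot: [[0.184, -0.983, 0.0], [-0.983, -0.184, 0.0], [-0.0, -0.0, -1.0]]
wrist_force: [-0.6, -0.6, -0.4]
gripper_width: 0.004
```

Call:
drive_tool(series=[[-1,-0.77,0,0],[-1,-0.77,0,0],[-1,-0.77,0,0],[-1,-0.77,0,0]])

```text
time_s: 2.82
tcp_pos: [0.608, 0.1123, 0.2912]
ee_rot: [[0.185, -0.983, -0.001], [-0.983, -0.185, -0.0], [0.0, 0.001, -1.0]]
wrist_force: [0.3, -0.2, 1.1]
gripper_width: 0.007
```

Call:
drive_tool(series=[[-0.1,-0.06,0.4,0],[-0.1,-0.06,0.84,0],[-0.1,-0.06,0.84,0],[-0.1,-0.06,0.84,0]])

```text
time_s: 3.32
tcp_pos: [0.6135, 0.1232, 0.1937]
ee_rot: [[0.184, -0.983, 0.003], [-0.983, -0.184, 0.0], [0.0, -0.003, -1.0]]
wrist_force: [0.0, 0.3, 0.3]
gripper_width: 0.005
```

```bash
python3 - <<'E'
from h import *
import cv2
S=capture("side");im=S["color"]
cv2.imwrite("pics/s1.png",cv2.resize(im[110:290,130:350],None,fx=3,fy=3,interpolation=cv2.INTER_CUBIC))
print(telemetry.sense()["tcp_pos"])
E
```

```text
[0.61374257 0.12345995 0.19443944]
```

View pics/s1.png

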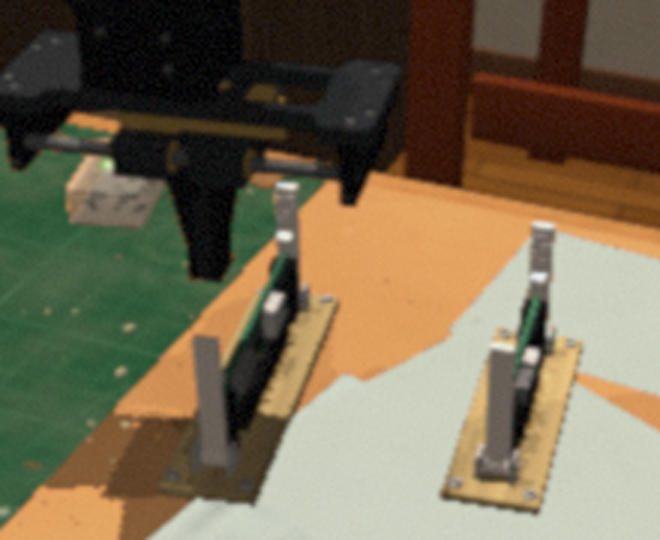

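The side view shows the shut fingertips above and just inboard of lever a, with tips at crop (208,275) and the lever tip at (207,338), as computed. Next I'll lower the tool and push lever a partway.

Call:
drive_tool(series=[[0,0,0.43,0],[0,0,0.43,0],[0,0,0.43,0],[-0.06,0,0.43,0],[-0.12,0,0.43,0],[-0.16,0,0.43,0],[-0.2,0,0.43,0],[-0.24,0,0.43,0],[-0.24,0,0.43,0]])

```text
time_s: 4.5
tcp_pos: [0.6067, 0.1522, 0.1395]
ee_rot: [[0.185, -0.983, -0.001], [-0.983, -0.185, -0.0], [-0.0, 0.001, -1.0]]
wrist_force: [0.0, -0.2, 1.0]
gripper_width: 0.004
```

```bash
python3 - <<'E'
from h import *
import cv2
S=capture("side");im=S["color"]
cv2.imwrite("pics/s2.png",cv2.resize(im[140:290,150:270],None,fx=4,fy=4,interpolation=cv2.INTER_CUBIC))
print(telemetry.sense()["tcp_pos"])
E
```

```text
[0.60671242 0.15212522 0.13953668]
```

View pics/s2.png

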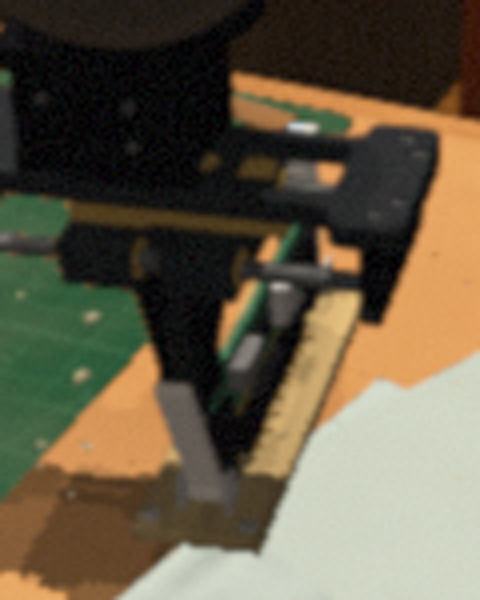

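The side view shows lever a pushed about halfway out, with its tip at crop (172,385) and the finger against its inner face. I'll do lever b next: lift, cross over, lower.

Call:
drive_tool(series=[[0,0,-0.25,0],[0,0,-0.5,0],[0,0,-0.5,0],[0.4,0,-0.5,0],[0.8,0,-0.5,0],[0.8,0,-0.5,0],[0.8,0,-0.5,0]])

```text
time_s: 5.42
tcp_pos: [0.6243, 0.0575, 0.1989]
ee_rot: [[0.184, -0.983, -0.002], [-0.983, -0.184, -0.0], [-0.0, 0.002, -1.0]]
wrist_force: [0.6, -0.2, 0.2]
gripper_width: 0.003
```

Call:
drive_tool(series=[[0.47,0,0,0],[0.47,0,0,0],[0.47,0,0,0],[0.47,0,0,0]])

```text
time_s: 5.92
tcp_pos: [0.6351, 0.0035, 0.1998]
ee_rot: [[0.187, -0.982, -0.0], [-0.982, -0.187, 0.0], [-0.0, 0.0, -1.0]]
wrist_force: [-0.2, 0.4, -0.4]
gripper_width: 0.003
```

Call:
drive_tool(series=[[0,0,0.25,0],[0,0,0.47,0],[0,0,0.47,0],[0,0,0.47,0],[0.07,0,0.47,0],[0.14,0,0.47,0],[0.21,0,0.47,0],[0.28,0,0.47,0],[0.34,0,0.47,0],[0.38,0,0.47,0]])

```text
time_s: 7.18
tcp_pos: [0.6436, -0.0434, 0.1434]
ee_rot: [[0.185, -0.983, -0.0], [-0.983, -0.185, -0.0], [0.0, 0.0, -1.0]]
wrist_force: [-0.5, 2.1, 0.2]
gripper_width: 0.006
```

Call:
drive_tool(series=[[0.02,0,0,0],[0.04,0,0,0],[0.04,0,0,0]])

```text
time_s: 7.55
tcp_pos: [0.6445, -0.0476, 0.1435]
ee_rot: [[0.185, -0.983, -0.0], [-0.983, -0.185, -0.0], [0.0, 0.0, -1.0]]
wrist_force: [0.8, 0.5, 0.1]
gripper_width: 0.008
```

Call:
drive_tool(series=[[0.02,0,0,0],[0.03,0,0,0],[0.03,0,0,0]])

```text
time_s: 7.92
tcp_pos: [0.6452, -0.0505, 0.1434]
ee_rot: [[0.185, -0.983, -0.0], [-0.983, -0.185, 0.001], [-0.001, -0.0, -1.0]]
wrist_force: [-0.3, 3.9, 0.3]
gripper_width: 0.006
```

Call:
drive_tool(series=[[0.01,0,0,0],[0.02,0,0,0],[0.02,0,0,0]])

```text
time_s: 8.3
tcp_pos: [0.6454, -0.0516, 0.1432]
ee_rot: [[0.185, -0.983, -0.0], [-0.983, -0.185, 0.002], [-0.002, -0.0, -1.0]]
wrist_force: [-0.7, 7.7, 1.2]
gripper_width: 0.007
```

Call:
drive_tool(series=[[0.01,0,0,0],[0.02,0,0,0],[0.02,0,0,0]])

```text
time_s: 8.68
tcp_pos: [0.6457, -0.0525, 0.143]
ee_rot: [[0.185, -0.983, -0.0], [-0.983, -0.185, 0.004], [-0.004, -0.0, -1.0]]
wrist_force: [-2.7, 14.4, 0.7]
gripper_width: 0.004
```

Call:
drive_tool(series=[[-0.04,0,0,0],[-0.06,0,-0.25,0],[-0.06,0,-0.48,0],[-0.3,0,-0.48,0],[-0.7,0,-0.48,0],[-1,0,-0.48,0],[-1,0,-0.48,0],[-1,0,-0.48,0]])

```text
time_s: 9.68
tcp_pos: [0.624, 0.0615, 0.2011]
ee_rot: [[0.185, -0.983, 0.0], [-0.983, -0.185, -0.001], [0.001, 0.0, -1.0]]
wrist_force: [-0.2, -0.4, -0.3]
gripper_width: 0.005
```

Lever b is on its stop: force rose to 14 N with almost no travel. Next I'll finish lever a.

Call:
drive_tool(series=[[-0.35,0,0,0],[-0.69,0,0,0],[-0.69,0,0,0],[-0.69,0,0.25,0],[-0.69,0,0.48,0],[-0.69,0,0.48,0],[-0.69,0,0.48,0]])

```text
time_s: 10.55
tcp_pos: [0.6096, 0.1427, 0.1444]
ee_rot: [[0.184, -0.983, 0.002], [-0.983, -0.184, -0.0], [0.0, -0.002, -1.0]]
wrist_force: [0.6, 0.4, -0.1]
gripper_width: 0.006
```

Call:
drive_tool(series=[[-0.06,0,0,0],[-0.12,0,0,0],[-0.18,0,0,0],[-0.23,0,0,0],[-0.23,0,0,0]])

```text
time_s: 11.18
tcp_pos: [0.6034, 0.1715, 0.1435]
ee_rot: [[0.186, -0.983, 0.0], [-0.983, -0.186, 0.0], [-0.0, -0.0, -1.0]]
wrist_force: [0.5, -0.7, -0.7]
gripper_width: 0.007
```

Call:
drive_tool(series=[[-0.02,0,0,0],[-0.04,0,0,0],[-0.04,0,0,0]])

```text
time_s: 11.55
tcp_pos: [0.6026, 0.1755, 0.1434]
ee_rot: [[0.185, -0.983, -0.0], [-0.983, -0.185, 0.0], [-0.0, 0.0, -1.0]]
wrist_force: [-1.0, -0.9, 0.0]
gripper_width: 0.007
```

s is about 0.115, so the stop should be near.

Call:
drive_tool(series=[[-0.02,0,0,0],[-0.03,0,0,0],[-0.03,0,0,0]])

```text
time_s: 11.92
tcp_pos: [0.602, 0.1783, 0.1435]
ee_rot: [[0.185, -0.983, -0.0], [-0.983, -0.185, -0.001], [0.001, 0.001, -1.0]]
wrist_force: [1.5, -5.4, 0.5]
gripper_width: 0.005
```

Call:
drive_tool(series=[[-0.01,0,0,0],[-0.02,0,0,0],[-0.02,0,0,0]])

```text
time_s: 12.3
tcp_pos: [0.6017, 0.1794, 0.1436]
ee_rot: [[0.185, -0.983, -0.001], [-0.983, -0.185, -0.003], [0.003, 0.001, -1.0]]
wrist_force: [3.3, -8.6, 0.7]
gripper_width: 0.004
```

Call:
drive_tool(series=[[-0.01,0,0,0],[-0.02,0,0,0],[-0.02,0,0,0]])

```text
time_s: 12.68
tcp_pos: [0.6015, 0.1805, 0.1437]
ee_rot: [[0.185, -0.983, -0.001], [-0.983, -0.185, -0.005], [0.005, 0.002, -1.0]]
wrist_force: [5.3, -13.7, 1.6]
gripper_width: 0.003
```

Call:
drive_tool(series=[[0.04,0,0,0],[0.06,0,-0.25,0],[0.06,0,-0.5,0],[0.06,0,-1,0],[0.06,0,-1,0],[0.06,0,-1,0]])

```text
time_s: 13.42
tcp_pos: [0.6019, 0.1773, 0.2633]
ee_rot: [[0.185, -0.983, -0.0], [-0.983, -0.185, 0.002], [-0.002, -0.0, -1.0]]
wrist_force: [-0.0, 0.1, -0.8]
gripper_width: 0.004
```

Call:
drive_tool(series=[[0,0.5,0,0],[0,1,0,0],[0,1,0,0],[0,1,0,0]])

```text
time_s: 13.92
tcp_pos: [0.4845, 0.1548, 0.263]
ee_rot: [[0.186, -0.983, -0.0], [-0.983, -0.186, 0.0], [-0.0, 0.0, -1.0]]
wrist_force: [0.3, 0.5, 0.8]
gripper_width: 0.006
```

Call:
drive_tool(series=[[0.5,0.5,0,0],[1,1,0,0],[1,1,0,0],[1,1,0,0]])

```text
time_s: 14.42
tcp_pos: [0.3881, 0.0129, 0.2633]
ee_rot: [[0.182, -0.983, -0.0], [-0.983, -0.182, 0.0], [-0.0, 0.0, -1.0]]
wrist_force: [0.7, -0.2, 0.7]
gripper_width: 0.003
```

Call:
drive_tool(series=[[0.5,0,0,0],[1,0,0,0],[1,0,0,0],[1,0,0,0]])

```text
time_s: 14.92
tcp_pos: [0.412, -0.1035, 0.263]
ee_rot: [[0.184, -0.983, -0.001], [-0.983, -0.184, 0.0], [-0.0, 0.001, -1.0]]
wrist_force: [-0.3, 0.4, -1.2]
gripper_width: 0.008
```

```bash
python3 - <<'E'
from h import *
import cv2
S=capture("side");T=capture("top")
a=cv2.resize(S["color"][150:290,170:340],None,fx=4,fy=4,interpolation=cv2.INTER_CUBIC)
b=cv2.resize(T["color"][140:285,175:315],None,fx=4,fy=4,interpolation=cv2.INTER_CUBIC)
cv2.imwrite("pics/s3.png",a);cv2.imwrite("pics/t3.png",b)
print(telemetry.sense()["tcp_pos"])
E
```

```text
[ 0.41158759 -0.10256927  0.2632516 ]
```

View pics/s3.png

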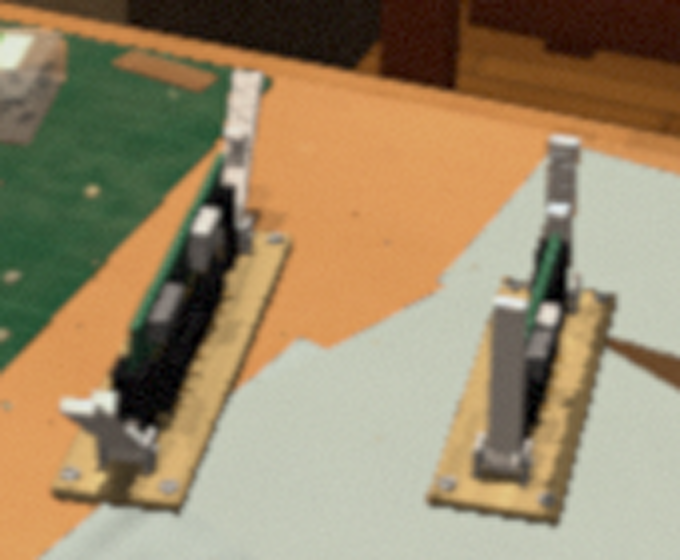

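View pics/t3.png

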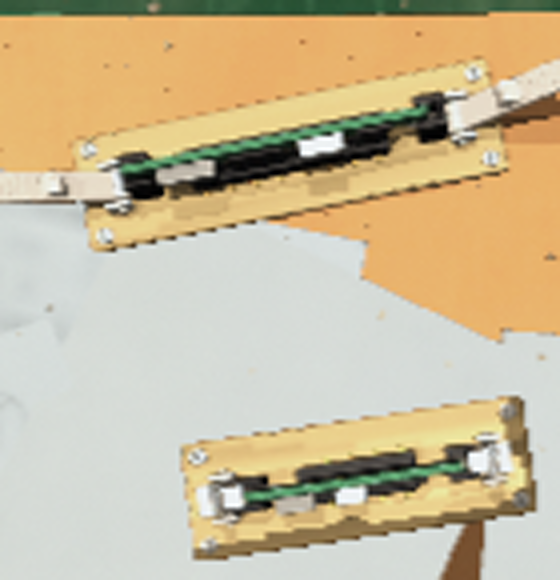

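The two views show both long-cradle levers swung far out, the board raised and upright in its guides, and the short board with upright levers. Next I'll check the board's height and the lever angles numerically.

```bash
python3 - <<'E'
from h import *
import cv2
S=capture("side");T=capture("top")
sp=lambda x,y:(170+x/4-.4,150+y/4-.4);tp=lambda x,y:(175+x/4-.4,140+y/4-.4)
print("board top ends",tri(T,tp(125,168),S,sp(135,328)),tri(T,tp(425,112),S,sp(222,145)))
c=np.array([.6243,.0627,0]);u=np.array([-.185,.983,0])
for nm,sg in(("a",1),("b",-1)):
  for th in(.6,.65,.7):
    # outer and inner tip edges
    P=[c+sg*u*(.082+.08*np.sin(th)+o*np.cos(th))+[0,0,.017+.08*np.cos(th)-o*np.sin(th)] for o in(-.003,.003)]
    print(nm,th,[((proj(T,p)-[150,135])*4).round() for p in P],[((proj(S,p)-[170,150])*4).round() for p in P])
cv2.imwrite("pics/t4.png",cv2.resize(T["color"][135:215,150:340],None,fx=4,fy=4,interpolation=cv2.INTER_CUBIC))
E
```

```text
board top ends (array([0.60864809, 0.13161398, 0.07066037]), np.float64(0.0018737139000460084)) (array([ 0.63184019, -0.00224516,  0.07766083]), np.float64(0.0003269495158119045))
a 0.6 [array([ 97., 202.]), array([ 87., 205.])] [array([ 81., 378.]), array([ 77., 392.])]
a 0.65 [array([ 90., 204.]), array([ 82., 207.])] [array([ 78., 387.]), array([ 75., 403.])]
a 0.7 [array([ 84., 206.]), array([ 76., 210.])] [array([ 76., 397.]), array([ 73., 413.])]
b 0.6 [array([654.,  91.]), array([664.,  90.])] [array([243.,  68.]), array([245.,  69.])]
b 0.65 [array([661.,  90.]), array([671.,  90.])] [array([244.,  69.]), array([247.,  70.])]
b 0.7 [array([667.,  90.]), array([677.,  89.])] [array([246.,  70.]), array([249.,  72.])]
```

View pics/t4.png

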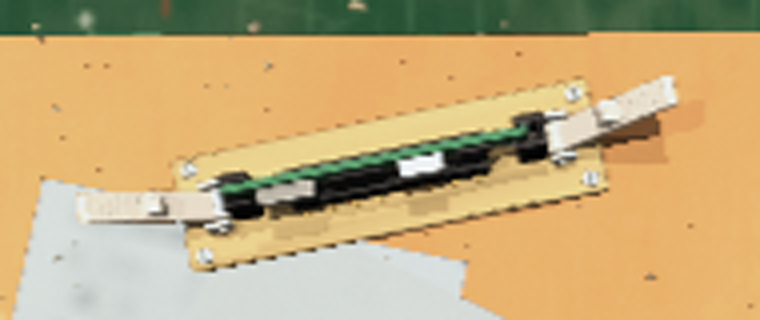

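In this top view the outer tip edges are at about (77,208) for a and (677,90) for b. The predictions at 0.70 rad are (76,210) and (677,89), so both levers are on their stops. I'm handing in.

```bash
python3 -c "
from station import order,telemetry
print(telemetry.sense()['time_s'],order.finish_job())"
```

```text
the job is handed in; nothing more can be done
15.125 None
```

The long board is freed: both of its levers are swung out to their stops, and it stands raised in its guides. With the fingers shut, I pushed lever a about halfway, then lever b to its stop, then lever a to its stop. I then moved the arm clear and handed in at 15.1 s.

- **Levers:** The outer tip edges are within 2 px of where they should be at 0.70 rad, in a crop enlarged 4 times. Pushing against the stops, the highest wrist force I read was about 15 N.
- **Board height:** Measured from two views, the top edge is at about 71 mm at the a end and 78 mm at the b end. About 72 mm was expected. I put the b end's difference down to rough pixel picks at that far corner, and did not measure it again.
- **Short board:** I saw no change in the last two pictures; its levers are upright and it sits in its cradle. I checked this by eye only.

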